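# Shut the spin-check chamber, reset and start it

### The arm

A 6-joint arm with a two-finger parallel gripper is mounted at the origin on the work surface. World frame = base frame: x ahead of the robot, y to its left, z up, the work surface at z = 0. Lengths are in m, angles in rad, forces in N, time in s.
With the tool pointing down it reaches from about 0.35 to 0.725 m from the base axis. Payload 6 kg.
Tool frame: the origin (TCP) lies midway between the tips of the shut fingers; the grasp point (between the pads) lies 19 mm behind it (grip_point_offset is the distance from the TCP to the grasp point, in m); z points along the fingers, y is the direction in which the jaws open and shut (so a half turn about z gives the same grasp; the last joint's range is limited). The gripper opens to 85 mm and grips with 20 to 120 N. Pads are 22 mm wide; open, the fingers measure 114 mm over their backs; the gripper's body (76 mm by 85 mm) begins 54 mm behind the grasp point. The pads swing forward as they close: fully open they stand 13 mm farther back than shut.
Start: joints at [1.516, 0.04, 0.085, 0, -1.615, -0.334], TCP at [0.227, 0.555, 0.231] pointing down, gripper open.
Joint ranges: [-2.56, 2.56], [-1.29, 2.01], [-1.08, 1.49], [-3.29, 1.98], [-2.81, -0.18], [-2.99, 2.99]. Speed limits (rad/s): [2.57, 2.57, 3.01, 3.14, 3.14, 3.14].

### API

Orientations are given as [roll, pitch, yaw] about the fixed x, y, z axes, in that order (R = Rz(yaw) Ry(pitch) Rx(roll)).
In Python, from cell import * gives the robot as it stands.
- The arm moves only by the tool apply_moves, never from a script. Its argument "increments" is a list of rows, each an object with "linear": the shift along the tool's x, y, z in m, a list of three; "delta_rot": the turn, a rotation vector about the tool's x, y, z in degrees, a list of three; "gripper": the closure, from -1 (fully open) to 1 (shut). In form: [{"linear": [x, y, z], "delta_rot": [rx, ry, rz], "gripper": gripper}, ...]. A call has 1 to 8 rows; each row is the pose to reach, as a shift and turn from the pose measured when the call began, along the tool's axes at that moment; what a row does not reach only later rows make up. A row lasts 1/8 s, in which the tool goes at most 62.5 mm and 10.7 degrees, less where a joint would pass 70% of its speed; a pose out of reach is approached as far as the arm can. A call with a gripper value outside its range is refused whole. The fingers move at their own pace and stop on an object; "force" is the grip in N (left out, the last holds). Time passes only in rows, so rows that repeat a pose let the fingers close. It gives the time, the measured TCP pose, the force and the opening at its end, in the units of the state.
- state(): the state, without advancing time (a new reading comes with each control period).
- snapshot(name): name is "side" or "top"; returns a dict with "pixels" (420x560x3 uint8, blue, green, red), "vfov" (degrees; the focal length in pixels is half the picture's height over the tangent of half this angle, whatever the lens; pixels are square), "cx", "cy" (the principal point, pixels), "k1" (the pictures are not rectified: a ray, as slopes to the right and down, at radius r is drawn at 1 + k1 r^2 times it, then the intrinsics apply), "cam_to_world" (4x4, takes a point from camera to world coordinates). Camera axes: x right, y down, z forward; pixel columns grow to the right and rows downward; lengths in m; the calibration is good to about 2 mm. A picture is of the moment at which its call begins. There is no depth.
- job_done(): hands the job in, once; it reports no verdict.
Trained networks look in a picture, given as the dict that the camera call returned (one of the last four; its "shot" number tells which), for a name from the list of things; names that differ only in an ending like _2 or _b are one class to them, and where a whole thing is asked for, a point or a joint stands for the part that bears it (a point fixed in the world has none). Each returns a list of dicts, best first, with "score" (0 to 1); they miss things now and then, are a little off and sometimes report something else, mostly with a low value. They report only what shows in the picture. A call takes as long as a camera call.
- find_in(picture, thing): "centre" ([column, row] in pixels, amid what is visible of it).
- trace(picture, thing): "pixels" (420x560 bool, what is visible of it) and "centre" ([column, row] in pixels, amid what is visible of it).
- landmark_of(picture, thing): "centre" ([column, row] in pixels: a listed point, or the origin of a listed thing).
The state is a dict: "clock": time; "joints": joint angles; "dq": joint speeds; "joint_efforts": joint torques, N m; "tool_pos": TCP position; "tcp_rot": TCP orientation; "ft_force": force on the tool from outside, world axes, zero at the start; "wrist_torque": the same for the moment, N m; "grip_width": finger opening in m.
Only numpy, scipy, OpenCV 4.12 (cv2) and the standard library are available. Lean on these libraries where they do the work, as an engineer would, in place of code of your own. Each camera call takes 0.05 s, during which the arm holds its last target.

### The job

The cartridge is ready in the spin-check chamber, so get the check going: push the clear lid fully shut from on top, without slamming it or touching the rubber seal beneath it, and only then reach a fingertip down into the collar with the blue reset key, press the key fully down and let it spring back up, then do the same with the green start key in its collar. Use only the fingertips: grip and lift nothing, keep off the red emergency stop, and leave the cartridges, housing and tools where they are. Finish with the lid shut, all keys up and the robot clear of everything.

Things in the scene. Friction and masses are not known exactly. Their poses are not given: they have to be found in the camera images.
- chamber: Blue open-topped steel test chamber fixed to the bench, 210 x 210 mm and 114 mm tall, walls 7 mm. Origin: centre of its underside on the bench. Its -x side (gauge, finger notch) faces the robot, the lid is hinged along its +x side; it may be yawed. A turbo cartridge stands inside.
- lid (a joint): Lid angle: 0 = shut, grows as the free front edge rises, stop at 1.25; starts at 0.6 to 1.0. Friction hinge: the lid (0.6 kg) stays where left; 1 to 5 N down near the free edge moves it. Aluminium frame 210 x 210 x 10 mm, bars 22 mm wide, clear pane 2 mm below the frame top; a black rubber seal (lid_c5 to lid_c8; 4 mm thick, 14 to 20 mm wide) lines the underside out to the edges: do not touch it.
- lid_hinge (a point): Point on the lid's hinge axis, at mid-width: 118 mm above the bench and 105 mm behind (+x of) the chamber's centre. The point turns with the lid. The axis lies level along the chamber's y. The lid's upper face lies 10 mm above (outside) the plane through this axis, its seal just below that plane.
- lid_edge (a point): Middle of the lid's free front edge, on its upper face: 210 mm from the hinge along the lid. Shut, it is 128 mm above the bench; the point moves and turns with the lid.
- console: Grey control box with a white top, fixed to the bench, 110 mm (x) by 270 mm (y), 85 mm tall, may be yawed. Origin: centre of its underside. On its top, in a row along its y, 85 mm apart, stand three round operators: blue reset key in a collar, green start key in a collar, red emergency stop; which is in which place varies.
- reset_mouth (a point): Centre of the mouth of the steel collar round the blue reset key, 121 mm above the bench. The collar is an upright tube, 58 mm outside, 48 mm inside, 36 mm tall; the flat top of the blue key (32 mm across) lies 28 mm below the mouth.
- reset_key (a joint): How far the blue reset key is pressed, m: 0 = up, 0.006 = fully down. It springs back when let go; it begins to move at about 2 N and is fully down at about 6 N.
- start_mouth (a point): Centre of the mouth of the like collar round the green start key, 121 mm above the bench; 48 mm inside, 58 mm outside, the key's flat top (32 mm across) 28 mm below the mouth.
- start_key (a joint): How far the green start key is pressed, m: 0 = up, 0.006 = fully down, same spring as the reset key.
- stop_top (a point): Top centre of the red emergency-stop mushroom (40 mm across) on its yellow disc (60 mm), 127 mm above the bench. Not to be pressed.
- stop_key (a joint): How far the emergency stop is pressed, m: 0 = up, 0.006 = fully down.
- cartridge: Turbocharger centre cartridge with a bladed wheel on top, 110 mm across and 104 mm tall, 1.5 kg, standing in its nest inside the chamber (all below the lid). Origin: centre of its foot. Leave alone.
- spare_cartridge: A second such cartridge standing loose on the bench, beyond the controls. Origin: centre of its foot. Leave alone.
- housing: Aluminium snail-shaped compressor housing, about 150 mm across and 70 mm tall, loose on the bench beyond the control box. Origin: centre of its underside. Leave alone.
- wrench: Steel wrench, 170 mm long, lying on the bench on the robot's side of the control box. Leave alone.
- screwdriver: Screwdriver with an orange handle, 190 mm long, lying on the bench on the robot's side of the chamber. Leave alone.

How it is judged:
On the way, in this order (a step that is already met when the one before it is completed fails the run):
1. the lid is fully shut (value of joint lid below 0.04 rad), for 0.2 s.
2. the blue reset key is pressed down (value of joint reset_key above 0.004 m), for 0.1 s.
3. the blue reset key is let up again (value of joint reset_key below 0.0015 m), for 0.1 s.
4. the green start key is pressed down, the reset key being up (value of joint start_key above 0.004 m and value of joint reset_key below 0.0015 m), for 0.1 s.
At the end, for the whole second after the job is handed in: Lid shut (within 0.04 rad); reset, start and emergency-stop keys up (within 1.5 mm); parts and tools within 15 mm of their start (cartridge in the chamber 12 mm). On the way: lid shut, then reset pressed at least 4 mm and let up, then start pressed at least 4 mm (value of joint lid below 0.04 rad and value of joint each of reset_key, start_key, stop_key below 0.0015 m and distance of cartridge from where it was at the start of the episode below 0.012 m and distance of each of spare_cartridge, housing, wrench, screwdriver from where it was at the start of the episode below 0.015 m); the robot touches nothing.
It fails at once if the emergency stop is pressed (value of joint stop_key above 0.002 m).
It fails at once if reset or start is pressed while the lid is open (value of joint lid above 0.08 rad and value of joint any of reset_key, start_key above 0.003 m).
It fails at once if the robot touches the rubber seal under the lid (gripping or hooking the lid) (contact force between any of the fingers, the arm and lid_c5 above 0.5 N or contact force between any of the fingers, the arm and lid_c6 above 0.5 N or contact force between any of the fingers, the arm and lid_c7 above 0.5 N or contact force between any of the fingers, the arm and lid_c8 above 0.5 N).
It fails at once if the lid is slammed (velocity of joint lid below -2.5 rad/s).
It fails at once if a cartridge, part or tool is moved or lifted (distance of cartridge from where it was at the start of the episode above 0.012 m or distance of any of spare_cartridge, housing, wrench, screwdriver from where it was at the start of the episode above 0.015 m).
It also fails if it takes over 58 s, if anything falls off the work surface, if the arm or the gripper's body presses on something with over 40 N, if the wrist force passes 120 N, or if a joint passes its speed limit or range.

## Working session

There is one attempt and no reset: what is moved stays moved. The work goes in short steps, Python scripts to look and compute and a tool call to move; the robot and the scene stay as the last step left them, time stands still between calls to the robot, and variables do not carry over. Pictures are saved under pics/ and viewed, and the job is handed in when it is done.

Besides the shell and the picture viewer there is one more tool, called after "Call:" as a command line: name --argument value ..., lists and objects as JSON in quotes. apply_moves: Moves the arm, as the interface text tells. Its arguments: {"type":"object","properties":{"increments":{"type":"array"},"force":{"type":"number"}},"required":["increments"]}

```bash
mkdir -p pics; ls; python3 - <<'E'
from cell import *
import cv2, numpy as np
print(state())
for n in("side","top"):
    p=snapshot(n); cv2.imwrite(f"pics/{n}0.png",p["pixels"])
    print(n,p["vfov"],p["cx"],p["cy"],p["k1"],np.round(p["cam_to_world"],4).tolist())
    for t in ["lid_hinge","lid_edge","reset_mouth","start_mouth","stop_top","chamber","console"]:
        print(t,[(np.round(d["centre"],1).tolist(),round(d["score"],2)) for d in landmark_of(p,t)][:3])
E
```

```text
pics
{'clock': 0.0, 'joints': array([ 1.51570083e+00,  4.08097529e-02,  8.38543063e-02, -4.63952856e-04,
       -1.61553569e+00, -3.33702587e-01]), 'dq': array([-0.00118427, -0.00151998, -0.00050811, -0.00047725, -0.00055051,
       -0.00054755]), 'joint_efforts': array([-2.18676241e-04, -3.68212759e+01,  3.47429430e+01,  6.93279415e+00,
       -5.26476681e-03, -1.13070581e-05]), 'tool_pos': array([0.22724378, 0.55494899, 0.23030393]), 'tcp_rot': array([ 3.13983951e+00, -1.17169755e-04, -3.88777624e-01]), 'ft_force': array([-0.05514882, -0.13510684, -0.4047753 ]), 'wrist_torque': array([-0.03457889,  0.0037601 , -0.0253813 ]), 'grip_width': 0.08523116509176853}
side 54.72387611250568 283.0837234383944 210.28736965568785 -0.06817750021176792 [[-0.8741, -0.3866, 0.294, 0.2576], [-0.4857, 0.6902, -0.5364, 0.4293], [0.0045, -0.6117, -0.7911, 0.8364], [0.0, 0.0, 0.0, 1.0]]
lid_hinge [([170.6, 276.0], 0.93)]
lid_edge [([206.7, 274.2], 0.76)]
reset_mouth [([320.8, 172.4], 0.85)]
start_mouth [([329.6, 150.7], 0.76)]
stop_top []
chamber [([215.9, 328.0], 0.93)]
console [([325.4, 184.6], 0.57)]
top 57.922821080634435 279.09954447994164 213.3846029410274 -0.10519364342275127 [[-0.0122, -0.9806, 0.1954, 0.3658], [-0.9997, 0.0163, 0.0194, -0.067], [-0.0222, -0.1951, -0.9805, 0.8887], [0.0, 0.0, 0.0, 1.0]]
lid_hinge [([164.0, 161.8], 0.72), ([301.9, 125.3], 0.7)]
lid_edge [([117.3, 202.8], 0.58)]
reset_mouth [([299.4, 127.3], 0.62), ([349.7, 218.6], 0.59)]
start_mouth [([428.5, 205.9], 0.71), ([170.9, 216.0], 0.64), ([391.0, 212.9], 0.6)]
stop_top [([429.7, 207.8], 0.84)]
chamber [([170.8, 216.8], 0.78), ([429.0, 206.0], 0.33)]
console [([380.5, 225.4], 0.69)]
```

View pics/side0.png

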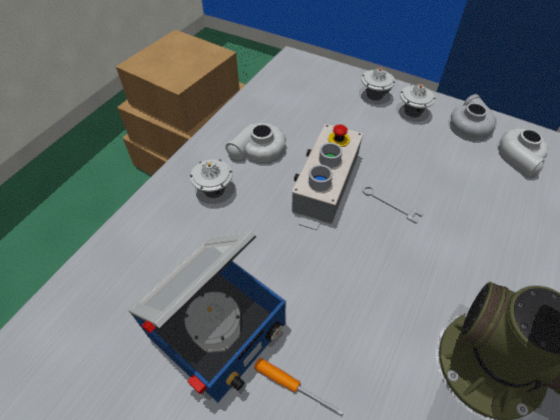

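View pics/top0.png

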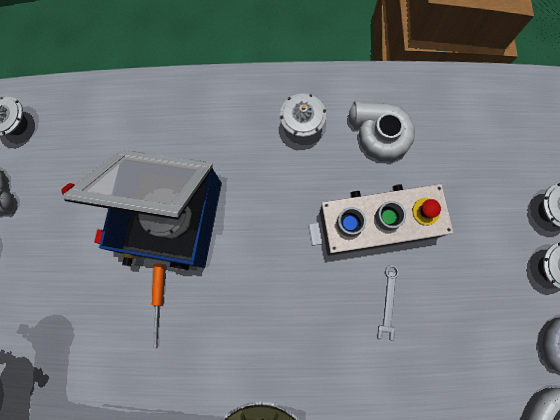

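The side view shows the lid raised over the chamber at about (195,275), with blue at (320,175), green (330,152) and red (340,130). The top view shows the lid's free edge running (65,200)–(180,216) and its hinge (120,152)–(215,163). The keys are at blue (350,220), green (391,213) and red (430,208).

```bash
cat > h.py <<'E'
from cell import *
import cv2, numpy as np
def K(p):
    f=p["pixels"].shape[0]/2/np.tan(np.radians(p["vfov"]/2)); return np.array([[f,0,p["cx"]],[0,f,p["cy"]],[0,0,1]]),np.array([p["k1"],0,0,0.])
def ray(p,uv):
    k,d=K(p); 
    s=cv2.undistortPoints(np.array([[uv]],float),k,d)[0,0]
    M=np.array(p["cam_to_world"]); v=M[:3,:3]@np.array([*s,1]); return M[:3,3],v/np.linalg.norm(v)
def proj(p,X):
    k,d=K(p); M=np.linalg.inv(np.array(p["cam_to_world"]))
    return cv2.projectPoints(np.atleast_2d(np.array(X,float)),cv2.Rodrigues(M[:3,:3])[0],M[:3,3],k,d)[0][:,0]
def tri(obs):
    A=np.zeros((3,3));b=np.zeros(3)
    for p,uv in obs:
        o,v=ray(p,uv);P=np.eye(3)-np.outer(v,v);A+=P;b+=P@o
    X=np.linalg.solve(A,b); return X,[round(float(np.linalg.norm(proj(p,X)[0]-uv)),1) for p,uv in obs]
def plane(p,uv,z):
    o,v=ray(p,uv); return o+v*(z-o[2])/v[2]
E
python3 - <<'E'
from h import *
s=snapshot("side");t=snapshot("top")
for n,a,b in [("hinge",(170.6,276),(164,161.8)),("edge",(206.7,274.2),(117.3,202.8)),("chamber",(215.9,328),(170.8,216.8)),("reset",(320.8,172.4),(349.7,218.6)),("start",(329.6,150.7),(391,212.9)),("stop",(340,126),(429.7,207.8)),("console",(325.4,184.6),(380.5,225.4))]:
    print(n,*[np.round(x,4) for x in tri([(s,a),(t,b)])])
for n,u,v,z in [("reset",(320.8,172.4),(349.7,218.6),.121),("start",(329.6,150.7),(391,212.9),.121),("stop",(340,126),(429.7,207.8),.127)]:
    print(n,plane(s,u,z),plane(t,v,z))
for n,p in(("side",s),("top",t)):
    for th in("lid_hinge","lid_edge","reset_mouth","start_mouth","reset_key","start_key"):
        print(n,th,[(np.round(d["centre"],1).tolist(),round(d["score"],2)) for d in find_in(p,th)][:3])
cv2.imwrite("pics/sl.png",cv2.resize(s["pixels"][220:400,120:300],None,fx=3.3,fy=3.3,interpolation=2))
cv2.imwrite("pics/tl.png",cv2.resize(t["pixels"][140:280,50:240],None,fx=4,fy=4,interpolation=2))
E
```

```text
hinge [0.6387 0.1971 0.1183] [0.5 0.5]
edge [0.5087 0.2191 0.2792] [0.9 0.9]
chamber [0.538  0.2118 0.0038] [0. 0.]
reset [ 0.5017 -0.1966  0.1256] [1.2 1.5]
start [ 0.5164 -0.2852  0.1149] [0.3 0.4]
stop [ 0.5221 -0.3594  0.1383] [0.1 0.1]
console [ 0.5167 -0.2968 -0.0286] [0.8 0.9]
reset [ 0.50022391 -0.20089152  0.121     ] [ 0.5054484  -0.19681724  0.121     ]
start [ 0.51334213 -0.2792307   0.121     ] [ 0.51597032 -0.28333344  0.121     ]
stop [ 0.52673989 -0.37209449  0.127     ] [ 0.52420517 -0.36381075  0.127     ]
side lid_hinge [([186.8, 280.9], 0.76)]
side lid_edge [([191.4, 277.3], 0.69)]
side reset_mouth [([320.5, 177.6], 0.59), ([393.2, 203.5], 0.57)]
side start_mouth [([330.2, 153.2], 0.76)]
side reset_key [([186.6, 279.8], 0.57), ([209.0, 291.3], 0.41)]
side start_key [([394.8, 204.0], 0.47)]
top lid_hinge [([141.2, 185.4], 0.62)]
top lid_edge [([141.0, 185.9], 0.9), ([434.0, 207.5], 0.34)]
top reset_mouth [([352.2, 222.2], 0.89)]
top start_mouth [([389.3, 216.6], 0.75), ([388.1, 305.1], 0.36)]
top reset_key [([349.3, 224.0], 0.74), ([379.3, 225.6], 0.23)]
top start_key [([388.6, 214.3], 0.44)]
```

View pics/sl.png

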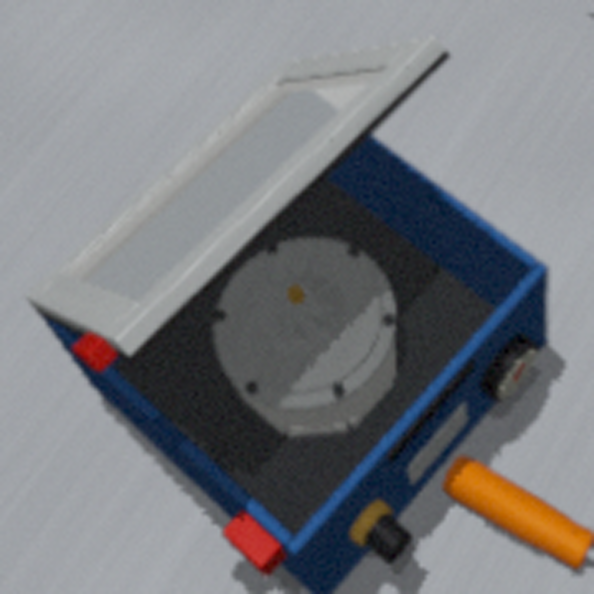

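View pics/tl.png

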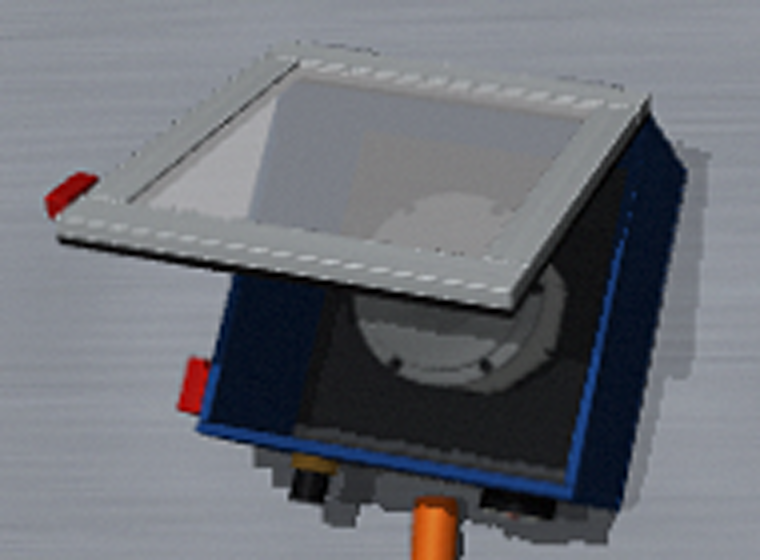

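```bash
cat > fit.py <<'E'
from h import *
from scipy.optimize import least_squares
s=snapshot("side");t=snapshot("top")
def model(q):
    cx,cy,yaw,a=q
    ex=np.array([np.cos(yaw),np.sin(yaw),0]);ey=np.array([-np.sin(yaw),np.cos(yaw),0]);ez=np.array([0,0,1.])
    C=np.array([cx,cy,0]);H=C+.105*ex+.118*ez
    u=-np.cos(a)*ex+np.sin(a)*ez; n=np.sin(a)*ex+np.cos(a)*ez
    L=[H+.01*n+l*u+w*ey for l,w in((.21,.105),(.21,-.105),(0,.105),(0,-.105))]
    R=[C-.105*ex+w*ey+.114*ez for w in(.105,-.105)]
    return np.array(L+R)
so=np.array([(158.8,326.7),(255.5,233.5),(130.6,310.9),(204.8,244),(208.5,386.7),(285.2,301.2)])
to=np.array([(65,195.5),(177.5,214.5),(121.3,150.5),(212,163.8),(100,247.5),(193,263.8)])
f=lambda q:np.concatenate([(proj(s,model(q))-so).ravel(),(proj(t,model(q))-to).ravel()])
r=least_squares(f,[.538,.21,-.15,.8],loss="soft_l1")
print(np.round(r.x,4));print(np.round(f(r.x).reshape(12,2),1).tolist())
print(np.round(model(r.x),3).tolist())
def con(q):
    c=np.array([q[0],q[1]]);d=np.array([-np.sin(q[2]),np.cos(q[2])])
    return c,d
# console: holes/top corners by edges
for nm,p,box in(("side",s,(280,110,100,120)),("top",t,(300,170,170,100))):
    x,y,w,h=box;cv2.imwrite(f"pics/c_{nm}.png",cv2.resize(p["pixels"][y:y+h,x:x+w],None,fx=4.7,fy=4.7,interpolation=2))
E
python3 fit.py
```

```text
[ 0.5373  0.2121 -0.1718  0.7948]
[[-0.4, -0.7], [-1.3, -0.3], [-4.2, -2.2], [0.8, -6.9], [0.3, 0.2], [0.7, -1.9], [-1.1, 3.1], [0.2, 2.4], [-1.5, -0.5], [0.1, -0.9], [-1.9, 0.5], [-0.1, 0.8]]
[[0.521, 0.322, 0.275], [0.485, 0.115, 0.275], [0.666, 0.296, 0.125], [0.63, 0.09, 0.125], [0.452, 0.334, 0.114], [0.416, 0.127, 0.114]]
```

View pics/c_side.png

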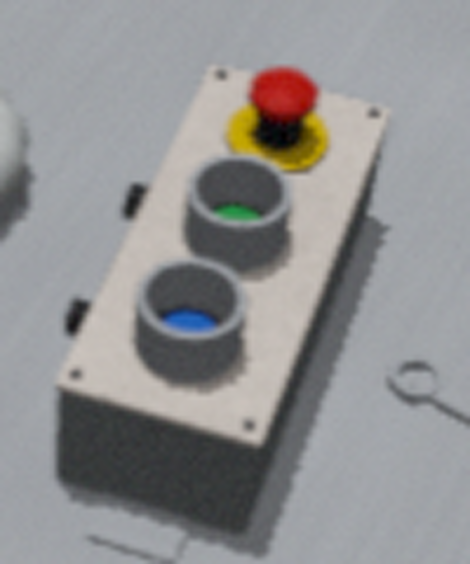

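View pics/c_top.png

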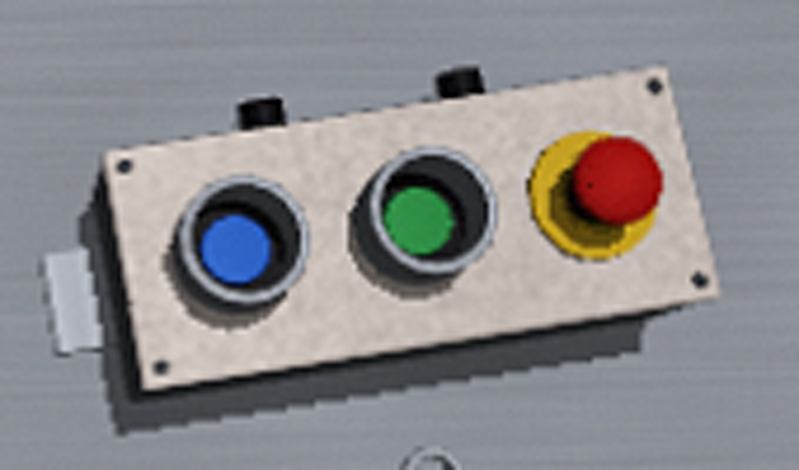

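```bash
cat > fitc.py <<'E'
from h import *
from scipy.optimize import least_squares
s=snapshot("side");t=snapshot("top")
S=np.array([(191,303),(239,204),(285,80),(215,66),(388,108),(262,445),(60,387)])/4.7+[280,110]
T=np.array([(245,239),(435,209),(617,180),(665,68),(718,296),(143,390),(105,153)])/4.7+[300,170]
def m(q):
    x,y,w=q;e=np.array([np.cos(w),np.sin(w)]);n=np.array([-e[1],e[0]]);c=np.array([x,y])
    return np.array([[*(c+a*e+b*n),z] for a,b,z in((0,.085,.121),(0,0,.121),(0,-.085,.127),(.055,-.135,.085),(-.055,-.135,.085),(-.055,.135,.085),(.055,.135,.085))])
f=lambda q:np.concatenate([(proj(s,m(q))-S).ravel(),(proj(t,m(q))-T).ravel()])
r=least_squares(f,[.515,-.28,.1],loss="soft_l1")
print(np.round(r.x,4));print(np.round(f(r.x).reshape(14,2),1).tolist());print(np.round(m(r.x)[:3],4))
for i in range(3):print(*[np.round(x,4) for x in tri([(s,S[i]),(t,T[i])])])
E
python3 fitc.py
```

```text
[ 0.5115 -0.2845  0.1399]
[[0.3, -1.8], [0.3, -3.7], [-0.0, 0.1], [-0.7, -1.1], [0.4, -0.4], [-0.4, -1.1], [-0.8, -1.6], [-0.6, 0.5], [-0.8, 0.5], [0.8, -0.2], [-0.6, 0.2], [-0.3, 0.3], [-0.0, 0.2], [-0.9, 0.6]]
[[ 0.4997 -0.2004  0.121 ]
 [ 0.5115 -0.2845  0.121 ]
 [ 0.5234 -0.3687  0.127 ]]
[ 0.5018 -0.2035  0.1107] [0.3 0.3]
[ 0.5153 -0.2927  0.0997] [0.5 0.7]
[ 0.5225 -0.3659  0.1299] [0. 0.]
```

Both fits agree with the stated sizes: residuals are small and the network's triangulated points match to a few mm. The lid starts at about 0.795 rad with chamber yaw −0.17. Next I work out the moves.

```bash
cat > mv.py <<'E'
from h import *
from scipy.spatial.transform import Rotation as Ro
C=np.array([.5373,.2121]);YAW=-.1718
def tgt(a,l=.19,dz=0):
    ex=np.array([np.cos(YAW),np.sin(YAW)])
    return [*(C+ex*(.105+.01*np.sin(a)-l*np.cos(a)+.011)),.118+.01*np.cos(a)+l*np.sin(a)+dz]
def inc(pts,yaw):
    st=state();R=Ro.from_euler("xyz",st["tcp_rot"]);p=st["tool_pos"]
    dr=(R.inv()*Ro.from_euler("xyz",[np.pi,0,yaw])).as_rotvec(degrees=True)
    print("pos",np.round(p,4),"rot",np.round(dr,2),"F",np.round(st["ft_force"],1),"t",round(st["clock"],2))
    for x in pts: print(np.round(R.inv().apply(np.array(x)-p),4).tolist())
E
python3 -c "
from mv import *
t=tgt(.795);print(t)
inc([[.227,.555,.34],[t[0],t[1],.34]],YAW)"
```

```text
[np.float64(0.5275304996758063), np.float64(0.21379511025901493), np.float64(0.2606369325980674)]
pos [0.2274 0.5552 0.2313] rot [ 1.000e-02 -0.000e+00 -1.243e+01] F [0.4 0.2 0.1] t 1.7
[-0.0003, 0.0004, -0.1087]
[0.4071, 0.2022, -0.1087]
```

Call:
apply_moves --increments '[{"linear":[0,0,-0.055],"delta_rot":[0,0,-6],"gripper":1},{"linear":[0,0,-0.109],"delta_rot":[0,0,-12.4],"gripper":1},{"linear":[0.054,0.027,-0.109],"delta_rot":[0,0,-12.4],"gripper":1},{"linear":[0.108,0.054,-0.109],"delta_rot":[0,0,-12.4],"gripper":1},{"linear":[0.162,0.081,-0.109],"delta_rot":[0,0,-12.4],"gripper":1},{"linear":[0.216,0.108,-0.109],"delta_rot":[0,0,-12.4],"gripper":1},{"linear":[0.27,0.135,-0.109],"delta_rot":[0,0,-12.4],"gripper":1},{"linear":[0.324,0.162,-0.109],"delta_rot":[0,0,-12.4],"gripper":1}]'

```text
clock: 2.7
tool_pos: [0.4668, 0.2808, 0.3406]
tcp_rot: [-3.141, -0.0, -0.172]
ft_force: [0.0, -0.1, -0.5]
grip_width: -0.0002
```

```bash
python3 -c "
from mv import *
t=tgt(.795)
print(state()['grip_width'])
inc([[t[0],t[1],.34],[t[0],t[1],.3]],YAW)"
```

```text
-0.00020489255257045267
pos [0.4668 0.2808 0.3406] rot [-0.03 -0.02 -0.02] F [ 0.  -0.1 -0.5] t 2.7
[0.0713, 0.0556, 0.0006]
[0.0713, 0.0556, 0.0406]
```

Call:
apply_moves --increments '[{"linear":[0.036,0.028,0],"delta_rot":[0,0,0],"gripper":1},{"linear":[0.071,0.056,0],"delta_rot":[0,0,0],"gripper":1},{"linear":[0.071,0.056,0.03],"delta_rot":[0,0,0],"gripper":1},{"linear":[0.071,0.056,0.05],"delta_rot":[0,0,0],"gripper":1},{"linear":[0.071,0.056,0.05],"delta_rot":[0,0,0],"gripper":1}]'

```text
clock: 3.32
tool_pos: [0.5267, 0.2132, 0.2889]
tcp_rot: [3.14, 0.002, -0.172]
ft_force: [-1.0, -0.4, 0.9]
grip_width: -0.0002
```

```bash
python3 -c "
from mv import *
for n in('side','top'):
    p=snapshot(n);i=p['pixels'].copy()
    for q in proj(p,[state()['tool_pos']]):cv2.circle(i,tuple(int(v) for v in q),2,(255,0,255),-1)
    b=i[190:400,100:310] if n=='side' else i[100:280,50:260]
    cv2.imwrite(f'pics/{n}1.png',cv2.resize(b,None,fx=2.8,fy=2.8,interpolation=2))
inc([tgt(a) for a in (.8,.7,.6,.5,.4,.3,.2,.1,0)],YAW)"
```

```text
pos [0.5273 0.2135 0.2917] rot [-0.05 -0.09 -0.01] F [-1.   0.5  0.8] t 3.42
[0.0008, -0.0003, 0.0304]
[-0.0129, -0.0003, 0.0436]
[-0.0252, -0.0003, 0.0581]
[-0.036, -0.0003, 0.0737]
[-0.0452, -0.0003, 0.0904]
[-0.0527, -0.0002, 0.1079]
[-0.0584, -0.0002, 0.126]
[-0.0622, -0.0002, 0.1447]
[-0.0642, -0.0002, 0.1636]
```

View pics/side1.png

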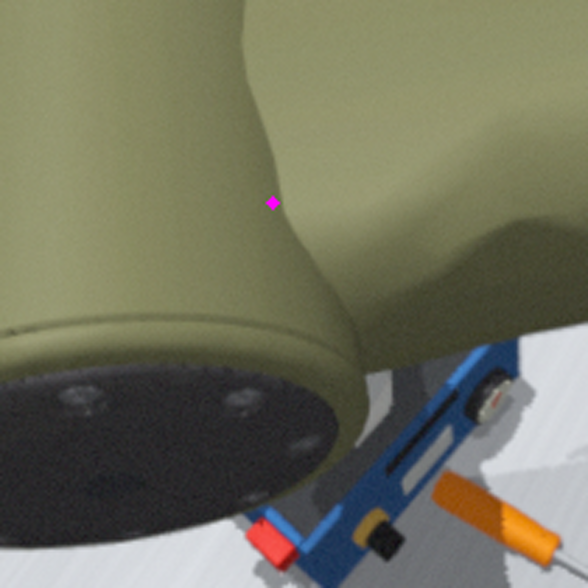

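View pics/top1.png

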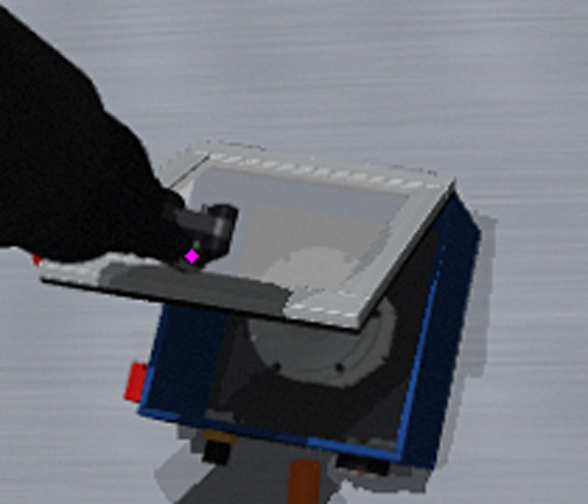

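The top view shows the fingertip at about (192,257) in the crop, above the lid and just behind its front bar. The projected TCP agrees with it. I'll follow the arc down gently.

Call:
apply_moves --increments '[{"linear":[0.0,0,0.015],"delta_rot":[0,0,0],"gripper":1},{"linear":[0.0,0,0.028],"delta_rot":[0,0,0],"gripper":1},{"linear":[-0.006,0,0.037],"delta_rot":[0,0,0],"gripper":1},{"linear":[-0.013,0,0.044],"delta_rot":[0,0,0],"gripper":1},{"linear":[-0.019,0,0.051],"delta_rot":[0,0,0],"gripper":1},{"linear":[-0.025,0,0.058],"delta_rot":[0,0,0],"gripper":1},{"linear":[-0.031,0,0.066],"delta_rot":[0,0,0],"gripper":1},{"linear":[-0.036,0,0.074],"delta_rot":[0,0,0],"gripper":1}]'

```text
clock: 4.42
tool_pos: [0.4914, 0.2198, 0.2172]
tcp_rot: [-3.141, -0.001, -0.172]
ft_force: [0.7, -0.3, 2.4]
grip_width: -0.0001
```

```bash
python3 -c "
from mv import *
p=snapshot('top');i=p['pixels'].copy()
for q in proj(p,[state()['tool_pos']]):cv2.circle(i,tuple(int(v) for v in q),2,(255,0,255),-1)
cv2.imwrite('pics/top2.png',cv2.resize(i[100:280,50:260],None,fx=2.8,fy=2.8,interpolation=2))
inc([tgt(a) for a in (.5,.45,.4,.35,.3,.25,.2,.15,.1,.05,0)],YAW)"
```

```text
pos [0.4907 0.2199 0.2159] rot [-0.02  0.02  0.01] F [1.  0.9 0.6] t 4.47
[0.0013, -0.0003, -0.0019]
[-0.0035, -0.0003, 0.0063]
[-0.0078, -0.0003, 0.0147]
[-0.0118, -0.0003, 0.0234]
[-0.0153, -0.0003, 0.0322]
[-0.0183, -0.0003, 0.0413]
[-0.0209, -0.0003, 0.0504]
[-0.0231, -0.0003, 0.0597]
[-0.0248, -0.0003, 0.069]
[-0.026, -0.0003, 0.0785]
[-0.0267, -0.0003, 0.088]
```

View pics/top2.png

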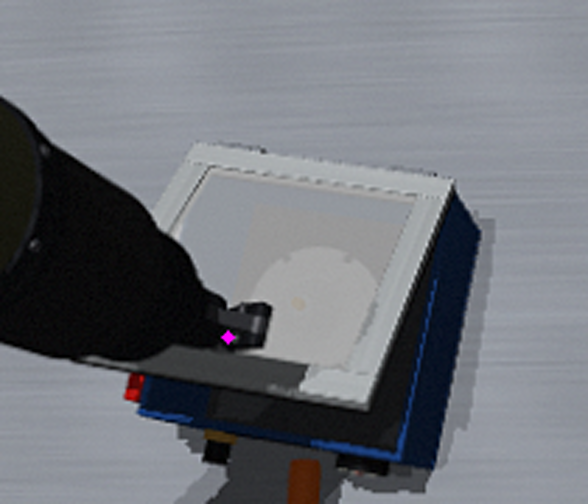

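The lid is following, with its front edge now at about row 400 of the crop and only a few newtons of force. The tip is still well behind the edge, so I carry on.

Call:
apply_moves --increments '[{"linear":[-0.004,0,0.007],"delta_rot":[0,0,0],"gripper":1},{"linear":[-0.008,0,0.015],"delta_rot":[0,0,0],"gripper":1},{"linear":[-0.012,0,0.023],"delta_rot":[0,0,0],"gripper":1},{"linear":[-0.015,0,0.032],"delta_rot":[0,0,0],"gripper":1},{"linear":[-0.018,0,0.041],"delta_rot":[0,0,0],"gripper":1},{"linear":[-0.021,0,0.05],"delta_rot":[0,0,0],"gripper":1},{"linear":[-0.023,0,0.06],"delta_rot":[0,0,0],"gripper":1},{"linear":[-0.025,0,0.068],"delta_rot":[0,0,0],"gripper":1}]'

```text
clock: 5.48
tool_pos: [0.4661, 0.2242, 0.1473]
tcp_rot: [-3.141, -0.0, -0.172]
ft_force: [3.8, 0.1, 1.4]
grip_width: 0.0004
```

```bash
python3 -c "
from mv import *
p=snapshot('top');i=p['pixels'].copy()
cv2.imwrite('pics/top3.png',cv2.resize(i[100:280,50:260],None,fx=2.8,fy=2.8,interpolation=2))
inc([tgt(a) for a in (.1,.05,0)],YAW)"
```

```text
pos [0.4654 0.224  0.1461] rot [0.04 0.09 0.01] F [0.1 0.2 0.6] t 5.53
[0.0008, -0.0006, -0.0008]
[-0.0004, -0.0006, 0.0086]
[-0.0011, -0.0006, 0.0181]
```

View pics/top3.png

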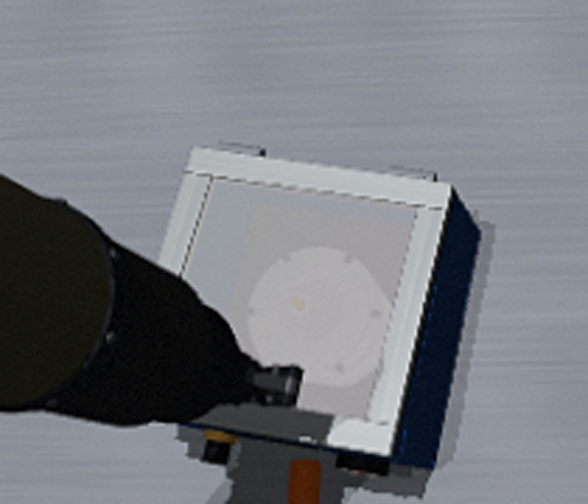

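The lid is at about 0.1 rad and the force is low. I finish in small steps.

Call:
apply_moves --increments '[{"linear":[0,0,0.005],"delta_rot":[0,0,0],"gripper":1},{"linear":[0,0,0.01],"delta_rot":[0,0,0],"gripper":1},{"linear":[-0.001,0,0.014],"delta_rot":[0,0,0],"gripper":1},{"linear":[-0.001,0,0.017],"delta_rot":[0,0,0],"gripper":1},{"linear":[-0.001,0,0.018],"delta_rot":[0,0,0],"gripper":1}]'

```text
clock: 6.15
tool_pos: [0.4646, 0.2241, 0.1281]
tcp_rot: [3.141, 0.001, -0.172]
ft_force: [1.9, -0.7, 0.6]
grip_width: -0.0002
```

Call:
apply_moves --increments '[{"linear":[0,0,0.001],"delta_rot":[0,0,0],"gripper":1},{"linear":[0,0,0.002],"delta_rot":[0,0,0],"gripper":1}]'

```text
clock: 6.4
tool_pos: [0.4649, 0.2242, 0.1268]
tcp_rot: [3.141, 0.0, -0.172]
ft_force: [0.3, -0.4, 6.6]
grip_width: -0.0005
```

Call:
apply_moves --increments '[{"linear":[0,0,0.001],"delta_rot":[0,0,0],"gripper":1},{"linear":[0,0,0.002],"delta_rot":[0,0,0],"gripper":1},{"linear":[0,0,0.002],"delta_rot":[0,0,0],"gripper":1}]'

```text
clock: 6.78
tool_pos: [0.4655, 0.2242, 0.1262]
tcp_rot: [-3.141, -0.002, -0.172]
ft_force: [1.9, -1.8, 6.9]
grip_width: 0.0001
```

Call:
apply_moves --increments '[{"linear":[0,0,0.002],"delta_rot":[0,0,0],"gripper":1},{"linear":[0,0,0.004],"delta_rot":[0,0,0],"gripper":1},{"linear":[0,0,0.004],"delta_rot":[0,0,0],"gripper":1}]'

```text
clock: 7.15
tool_pos: [0.4658, 0.2243, 0.126]
tcp_rot: [-3.14, -0.004, -0.171]
ft_force: [-8.4, -3.4, 20.2]
grip_width: -0.0001
```

A firm stop at z=0.126, which is the height of the shut lid. I lift off and move toward the console.

Call:
apply_moves --increments '[{"linear":[0,0,-0.03],"delta_rot":[0,0,0],"gripper":1},{"linear":[0,0,-0.08],"delta_rot":[0,0,0],"gripper":1},{"linear":[0,0,-0.11],"delta_rot":[0,0,0],"gripper":1},{"linear":[0,0.06,-0.11],"delta_rot":[0,0,0],"gripper":1},{"linear":[0,0.12,-0.11],"delta_rot":[0,0,0],"gripper":1},{"linear":[0,0.18,-0.11],"delta_rot":[0,0,0],"gripper":1},{"linear":[0,0.24,-0.11],"delta_rot":[0,0,0],"gripper":1},{"linear":[0,0.3,-0.11],"delta_rot":[0,0,0],"gripper":1}]'

```text
clock: 8.15
tool_pos: [0.4132, -0.0727, 0.2347]
tcp_rot: [-3.139, -0.003, -0.17]
ft_force: [0.7, -1.3, 0.3]
grip_width: -0.0
```

```bash
python3 -c "
from mv import *
for n in('side','top'):
    p=snapshot(n);cv2.imwrite(f'pics/{n}4.png',p['pixels'])
inc([[.4998,-.2005,.2],[.4998,-.2005,.15]],.14)
inc([[.4998,-.2005,.2],[.4998,-.2005,.15]],YAW)"
```

```text
pos [ 0.4128 -0.0754  0.2352] rot [ -0.08  -0.2  -18.16] F [0.  0.6 0.5] t 8.25
[0.1075, 0.1079, 0.0354]
[0.1074, 0.108, 0.0854]
pos [ 0.4128 -0.0754  0.2352] rot [-0.11 -0.18 -0.29] F [0.  0.6 0.5] t 8.25
[0.1075, 0.1079, 0.0354]
[0.1074, 0.108, 0.0854]
```

View pics/side4.png

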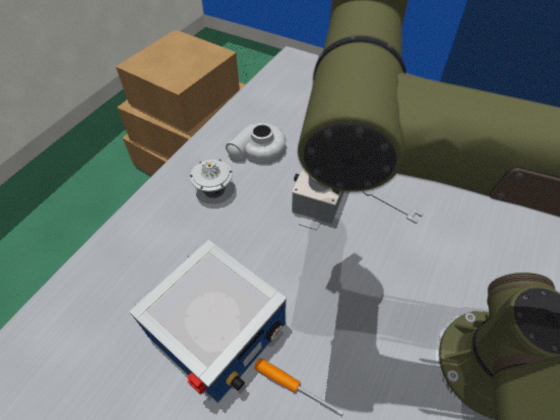

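View pics/top4.png

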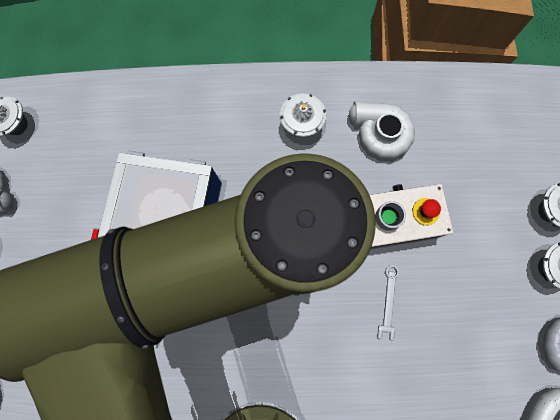

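The side view shows the lid flush on the chamber, with corners at about (133,315), (210,243), (285,300) and (205,385). Everything else is in place. Now I go over the blue key.

Call:
apply_moves --increments '[{"linear":[0.036,0.036,0],"delta_rot":[0,0,-6],"gripper":1},{"linear":[0.072,0.072,0],"delta_rot":[0,0,-12],"gripper":1},{"linear":[0.1075,0.108,0.02],"delta_rot":[0,0,-18],"gripper":1},{"linear":[0.1075,0.108,0.065],"delta_rot":[0,0,-18],"gripper":1},{"linear":[0.1075,0.108,0.08],"delta_rot":[0,0,-18],"gripper":1},{"linear":[0.1075,0.108,0.08],"delta_rot":[0,0,-18],"gripper":1}]'

```text
clock: 9.0
tool_pos: [0.4995, -0.1999, 0.155]
tcp_rot: [-3.14, -0.002, 0.138]
ft_force: [-0.6, -0.0, 0.4]
grip_width: -0.0003
```

```bash
python3 -c "
from mv import *
inc([[.4998,-.2005,.13],[.4998,-.2005,.1],[.4998,-.2005,.095]],.14)
for n in('side','top'):
    p=snapshot(n);i=p['pixels'].copy()
    b=i[100:230,260:420] if n=='side' else i[160:270,290:460]
    cv2.imwrite(f'pics/{n}5.png',cv2.resize(b,None,fx=4,fy=4,interpolation=2))
"
```

```text
pos [ 0.4995 -0.1999  0.155 ] rot [-0.06 -0.12 -0.11] F [-0.6 -0.   0.4] t 9.0
[0.0002, 0.0006, 0.025]
[0.0001, 0.0007, 0.055]
[0.0001, 0.0007, 0.06]
```

View pics/side5.png

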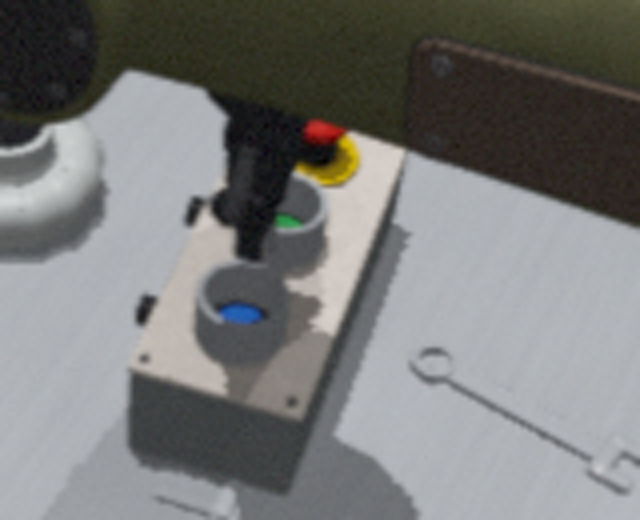

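View pics/top5.png

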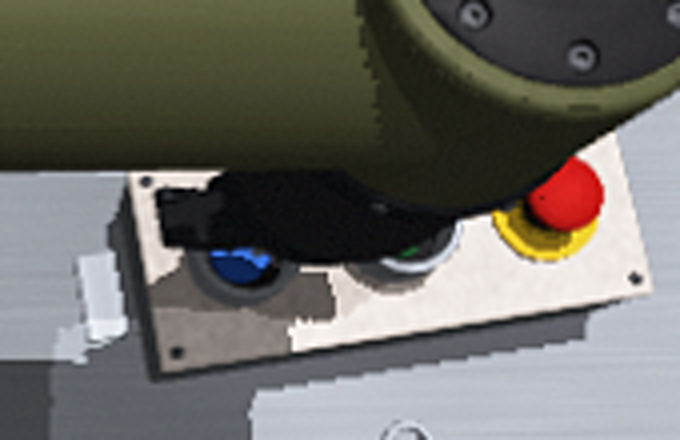

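```bash
python3 -c "
from mv import *
p=snapshot('side');i=p['pixels'][100:230,260:420].copy();i=cv2.resize(i,None,fx=4,fy=4,interpolation=2)
def dr(X,c):
    q=((proj(p,X)-[260,100])*4+1.5).astype(int);cv2.polylines(i,[q.reshape(-1,1,2)],True,c,1)
th=np.linspace(0,6.28,60)
for x,y in((.4998,-.2005),(.5115,-.2845)):
    for r in(.024,.029): dr([[x+r*np.cos(a),y+r*np.sin(a),.121] for a in th],(0,255,255))
    dr([[x+.016*np.cos(a),y+.016*np.sin(a),.093] for a in th],(0,0,255))
dr([state()['tool_pos']+[.001*np.cos(a),.001*np.sin(a),0] for a in th],(255,0,255))
cv2.imwrite('pics/s6.png',i)"
```

```text
(no output)
```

View pics/s6.png

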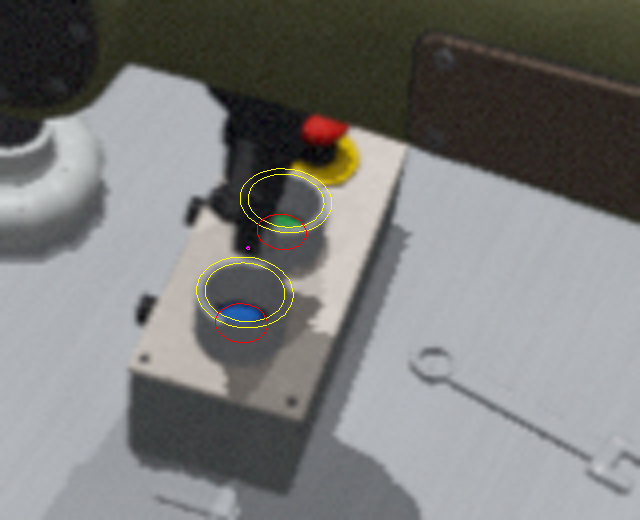

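The overlay matches the collars to within 1–2 mm against 5–6 mm of clearance. I descend into the collar.

Call:
apply_moves --increments '[{"linear":[0,0.0005,0.02],"delta_rot":[0,0,0],"gripper":1},{"linear":[0,0.0005,0.035],"delta_rot":[0,0,0],"gripper":1},{"linear":[0,0.0005,0.045],"delta_rot":[0,0,0],"gripper":1},{"linear":[0,0.0005,0.055],"delta_rot":[0,0,0],"gripper":1},{"linear":[0,0.0005,0.058],"delta_rot":[0,0,0],"gripper":1}]'

```text
clock: 9.78
tool_pos: [0.5009, -0.2006, 0.099]
tcp_rot: [3.142, -0.006, 0.138]
ft_force: [-0.1, 0.0, 0.1]
grip_width: 0.0
```

Call:
apply_moves --increments '[{"linear":[0,0,0.004],"delta_rot":[0,0,0],"gripper":1},{"linear":[0,0,0.008],"delta_rot":[0,0,0],"gripper":1},{"linear":[0,0,0.011],"delta_rot":[0,0,0],"gripper":1},{"linear":[0,0,0.013],"delta_rot":[0,0,0],"gripper":1},{"linear":[0,0,0.013],"delta_rot":[0,0,0],"gripper":1}]'

```text
clock: 10.4
tool_pos: [0.5012, -0.2008, 0.0872]
tcp_rot: [3.141, -0.007, 0.138]
ft_force: [-4.4, 1.0, 6.9]
grip_width: 0.0002
```

Call:
apply_moves --increments '[{"linear":[0,0,0.003],"delta_rot":[0,0,0],"gripper":1},{"linear":[0,0,0.003],"delta_rot":[0,0,0],"gripper":1},{"linear":[0,0,0.003],"delta_rot":[0,0,0],"gripper":1}]'

```text
clock: 10.78
tool_pos: [0.5013, -0.2009, 0.087]
tcp_rot: [3.14, -0.008, 0.139]
ft_force: [-8.7, 5.1, 15.0]
grip_width: -0.0001
```

It bottomed out at z=0.087 with 15 N. I lift out.

Call:
apply_moves --increments '[{"linear":[0,0,-0.01],"delta_rot":[0,0,0],"gripper":1},{"linear":[0,0,-0.02],"delta_rot":[0,0,0],"gripper":1},{"linear":[0,0,-0.035],"delta_rot":[0,0,0],"gripper":1},{"linear":[0,0,-0.055],"delta_rot":[0,0,0],"gripper":1},{"linear":[0,0,-0.075],"delta_rot":[0,0,0],"gripper":1},{"linear":[0,0,-0.075],"delta_rot":[0,0,0],"gripper":1}]'

```text
clock: 11.52
tool_pos: [0.5018, -0.2011, 0.1648]
tcp_rot: [3.139, -0.012, 0.139]
ft_force: [0.4, -0.3, 0.7]
grip_width: 0.0
```

```bash
python3 -c "
from mv import *
inc([[.5115,-.2848,.16],[.5115,-.2848,.1]],.14)
p=snapshot('side')
cv2.imwrite('pics/s7.png',cv2.resize(p['pixels'][100:230,260:420],None,fx=4,fy=4,interpolation=2))
"
```

```text
pos [ 0.5018 -0.2011  0.1648] rot [ 0.18 -0.67 -0.05] F [ 0.4 -0.3  0.7] t 11.53
[-0.002, 0.0842, 0.005]
[-0.0027, 0.084, 0.065]
```

View pics/s7.png

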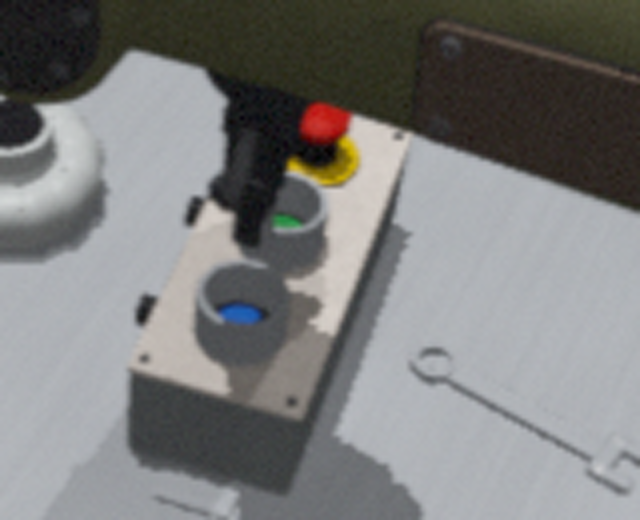

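The blue key at crop (240,315) looks the same as before, so it is up. Now the green key.

Call:
apply_moves --increments '[{"linear":[-0.001,0.042,0],"delta_rot":[0,0,0],"gripper":1},{"linear":[-0.002,0.084,0],"delta_rot":[0.2,-0.7,0],"gripper":1},{"linear":[-0.002,0.084,0.01],"delta_rot":[0.2,-0.7,0],"gripper":1},{"linear":[-0.002,0.084,0.01],"delta_rot":[0.2,-0.7,0],"gripper":1}]'

```text
clock: 12.08
tool_pos: [0.5101, -0.2839, 0.1512]
tcp_rot: [-3.138, 0.005, 0.139]
ft_force: [0.0, 0.4, -0.4]
grip_width: 0.0002
```

```bash
python3 -c "
from mv import *
inc([[.5115,-.2848,.155],[.5115,-.2848,.099]],.14)
p=snapshot('side')
print(proj(p,[state()['tool_pos'],[.5115,-.2848,.121]]))
cv2.imwrite('pics/s8.png',cv2.resize(p['pixels'][100:230,260:420],None,fx=4,fy=4,interpolation=2))
"
```

```text
pos [ 0.5101 -0.2839  0.1512] rot [-0.2   0.31 -0.09] F [ 0.   0.4 -0.4] t 12.07
[0.0012, 0.0011, -0.0038]
[0.0015, 0.0013, 0.0522]
[[332.59058593 140.81955415]
 [331.18975086 149.61099543]]
```

View pics/s8.png

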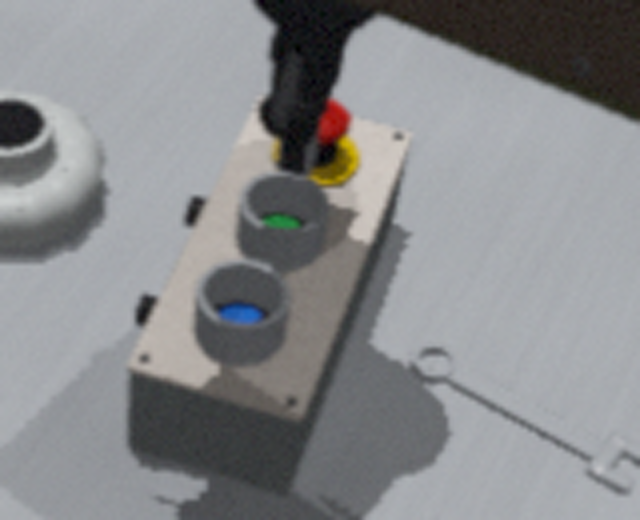

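The fingertip at crop (297,168) is over the green collar, whose mouth is at about (284,203).

Call:
apply_moves --increments '[{"linear":[0.0015,0.001,0.012],"delta_rot":[-0.2,0.3,0],"gripper":1},{"linear":[0.0015,0.001,0.025],"delta_rot":[-0.2,0.3,0],"gripper":1},{"linear":[0.0015,0.001,0.038],"delta_rot":[-0.2,0.3,0],"gripper":1},{"linear":[0.0015,0.001,0.052],"delta_rot":[-0.2,0.3,0],"gripper":1},{"linear":[0.0015,0.001,0.053],"delta_rot":[-0.2,0.3,0],"gripper":1}]'

```text
clock: 12.75
tool_pos: [0.5111, -0.2841, 0.0974]
tcp_rot: [-3.141, 0.001, 0.139]
ft_force: [-0.3, 0.6, 0.2]
grip_width: -0.0
```

Call:
apply_moves --increments '[{"linear":[0,0,0.004],"delta_rot":[0,0,0],"gripper":1},{"linear":[0,0,0.008],"delta_rot":[0,0,0],"gripper":1},{"linear":[0,0,0.011],"delta_rot":[0,0,0],"gripper":1},{"linear":[0,0,0.012],"delta_rot":[0,0,0],"gripper":1},{"linear":[0,0,0.013],"delta_rot":[0,0,0],"gripper":1},{"linear":[0,0,0.013],"delta_rot":[0,0,0],"gripper":1}]'

```text
clock: 13.5
tool_pos: [0.5114, -0.2844, 0.0871]
tcp_rot: [3.14, -0.0, 0.14]
ft_force: [-5.3, 3.9, 11.7]
grip_width: 0.0002
```

Bottomed out again at z=0.087 with 12 N. I lift out and retreat.

Call:
apply_moves --increments '[{"linear":[0,0,0.001],"delta_rot":[0,0,0],"gripper":1},{"linear":[0,0,-0.01],"delta_rot":[0,0,0],"gripper":1},{"linear":[0,0,-0.025],"delta_rot":[0,0,0],"gripper":1},{"linear":[0,0,-0.045],"delta_rot":[0,0,0],"gripper":1},{"linear":[0,0,-0.08],"delta_rot":[0,0,0],"gripper":1},{"linear":[0,0,-0.13],"delta_rot":[0,0,0],"gripper":1},{"linear":[0,0,-0.16],"delta_rot":[0,0,0],"gripper":1},{"linear":[0,0,-0.17],"delta_rot":[0,0,0],"gripper":1}]'

```text
clock: 14.5
tool_pos: [0.5119, -0.2845, 0.2605]
tcp_rot: [3.138, -0.004, 0.14]
ft_force: [0.1, -0.6, -1.6]
grip_width: 0.0002
```

Call:
apply_moves --increments '[{"linear":[-0.02,-0.055,0],"delta_rot":[0,0,0],"gripper":1},{"linear":[-0.04,-0.11,0],"delta_rot":[0,0,0],"gripper":1},{"linear":[-0.06,-0.165,0],"delta_rot":[0,0,0],"gripper":1},{"linear":[-0.07,-0.22,0],"delta_rot":[0,0,0],"gripper":1},{"linear":[-0.07,-0.26,0],"delta_rot":[0,0,0],"gripper":1},{"linear":[-0.07,-0.26,0],"delta_rot":[0,0,0],"gripper":1}]'

```text
clock: 15.25
tool_pos: [0.4059, -0.0346, 0.2591]
tcp_rot: [3.139, -0.004, 0.144]
ft_force: [0.2, -0.2, 0.3]
grip_width: -0.0
```

```bash
python3 -c "
from mv import *
st=state();print(st['tool_pos'],st['ft_force'],st['clock'])
for n in('side','top'):
    p=snapshot(n);cv2.imwrite(f'pics/{n}9.png',p['pixels'])"
```

```text
[ 0.4058908  -0.0345802   0.25913915] [ 0.21370338 -0.20156237  0.33266471] 15.25
```

View pics/side9.png

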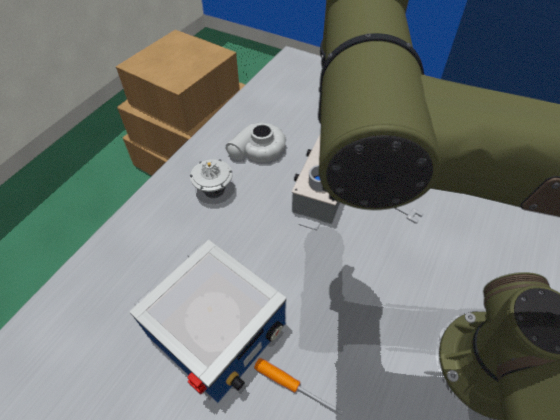

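View pics/top9.png

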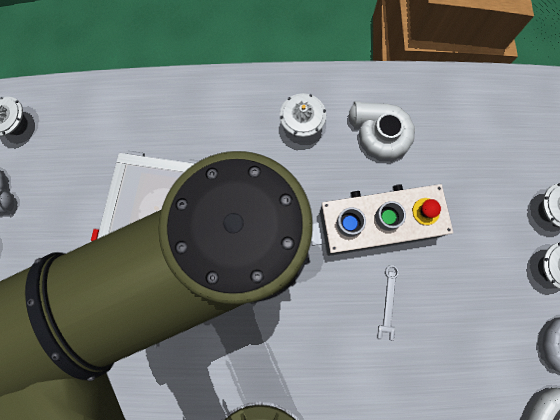

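The lid is flush in the side view, and in the top view all three operators look as they did at the start: blue (350,221), green (390,214), red (430,208). The tools and parts haven't moved and the arm is high and clear.

```bash
python3 -c "
from cell import *
print(job_done())"
```

```text
the job is handed in; nothing more can be done
None
```

I shut the lid, pressed and released the blue reset key, then the green start key, and handed the job in at about 15 s of the 58 s. No verdict was reported.

- **Lid:** I pushed it down from on top with the shut fingertips, following its arc from about 0.8 rad. It came to a firm stop at fingertip height 0.126 m with 20 N. The fingertips stayed on the upper face and away from the seal.
- **Keys:** Each key bottomed out with the fingertip at 0.087 m, 6 mm below its resting top. The force was 15 N on reset and 12 N on start. Reset looked fully up in the picture before I moved on to start.
- **Last checks:** The pictures show the lid flush, all three keys as they were at the start, and the parts and tools in place. The robot is clear, with the fingertips 0.26 m up and no contact force.
- **Disagreements:** My hand-read collar mouth centres in the side picture put the mouths 10–21 mm too low. I used a fit to the console's shape and the stated heights instead. Its overlay matched the collars to 1–2 mm, against about 6 mm of clearance. The two hinge-side lid corners I read in the side picture were 5–7 pixels off the lid fit. I could not read the lid or key joint values directly, so these checks rest on fingertip height, force and pictures.

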